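Wipe the milling fixture clean and load the next blank against its sprung jaw

TASK

Get the milling fixture ready for the next cut: with the orange scraper block, sweep all five blue offcuts off the bed into the dark steel scrap tray at its open end, never pushing them with the fingers or the blank, then stand the scraper upright on the bench, clear of the fixture and bins. Now load the big blue blank lengthwise between the fence and the sprung red jaw, pressing the jaw back to make room, so that once let go it lies flat on the bed, about half-way along the jaw, clamped square against the fence. Leave the scrap tray, the yellow parts bin, the robot head and the meter where they stand.

Things in the scene. Friction and masses are not known exactly. Their poses are not given: they have to be found in the camera images.
- bed (a point): Milling fixture, fixed on the bench: aluminium bed plate, top 65 mm above the bench. Point on its top surface where the middle of a clamped blank lies. x points from fence (robot side) to sprung jaw, y along fence and jaw, z up. Bed ends are open at y = +110 and -110 mm: scrap tray below one, parts bin below the other.
- fence (a point): Middle of the fixed dark steel fence's face, on its upper edge; axes as bed. The fence is 220 mm long (y), 22 mm wide, stands 10 mm above the bed; its face lies at bed x = -75 mm, so the gap to the free jaw is 142 mm.
- jaw (a joint): Sprung red jaw bar, in m: 0 when free (face at bed x = +67 mm), grows as it is pressed back along bed +x, stop at 0.022. It is 200 mm long (y), 30 mm thick, 34 mm high above the bed with an upright steel face. Spring about 5 N at 0, 8 N at 0.008 (blank clamped), 10 N at 0.014; springs back when let go. Fixed bracket behind it, as high, out to bed x = 151 mm.
- jaw_face (a point): Middle of the jaw's steel face, 17 mm above the bed; it moves with the jaw. Same axes as bed.
- scrap_tray: Dark steel open tray, loose, 150 x 100 x 42 mm (x, y, z), 3 mm walls, origin under its centre; stands on the bench below one open end of the bed with its edge tucked some 7 mm under the plate, so what goes over that end falls in. Its axes are nearly parallel to the bed's (150 mm along bed x). May be at either end.
- parts_bin: Yellow open bin of the same size as the scrap tray with finished blue servo mounts in it, below the other open end of the bed; origin under its centre. No offcuts may go in it.
- scraper_center (a point): Orange scraper block, loose, about 160 g, standing upright on the bench on its rubber edge; this point is its centre, 31 mm above its underside (62 mm tall in all). x is its length. Foot 116 mm long (x), 26 mm thick (y), up to 22 mm above the underside; above that the grip, 90 mm long (x), 24 mm thick (y).
- blank_center (a point): Blue plastic blank, loose, about 200 g, 150 (x) x 60 (y) x 16 (z) mm, lying flat on the bench; this point is its centre, 8 mm above its underside. When clamped its x is along the bed's x, either way round.
- offcut0_center (a point): Blue plastic offcut lying on the bed, about 15 g, 36 x 20 x 15 mm block; this point is its centre, 7.5 mm above its underside.
- offcut1_center (a point): Blue plastic offcut lying on the bed, about 15 g, 36 x 20 x 15 mm block; this point is its centre, 7.5 mm above its underside.
- offcut2_center (a point): Blue plastic offcut lying on the bed, about 15 g, 36 x 20 x 15 mm block; this point is its centre, 7.5 mm above its underside.
- offcut3_center (a point): Blue plastic offcut lying on the bed, about 11 g, disc of 26 mm diameter, 15 mm high; this point is its centre, 7.5 mm above its underside.
- offcut4_center (a point): Blue plastic offcut lying on the bed, about 11 g, disc of 26 mm diameter, 15 mm high; this point is its centre, 7.5 mm above its underside.
- robot_head: Bystander: half-built robot head with two white eye drums on a stem, black round base 90 mm across, 143 mm high; origin under its base.
- meter: Bystander: dark grey hand multimeter with a green display lying flat, 150 x 78 x 40 mm; origin under its centre.
There are look-alikes about, which are no part of the job. Of the things shaped like the part that bears blank_center, the blue one is meant.

How it is judged:
On the way, in this order (a step that is already met when the one before it is completed fails the run):
1. all five offcuts are in the scrap tray (x of offcut0_center in the frame of scrap_tray between -0.075 and 0.075 m and y of offcut0_center in the frame of scrap_tray between -0.05 and 0.05 m and z of each of offcut0_center, offcut1_center, offcut2_center, offcut3_center, offcut4_center in the frame of scrap_tray below 0.045 m and x of offcut1_center in the frame of scrap_tray between -0.075 and 0.075 m and y of offcut1_center in the frame of scrap_tray between -0.05 and 0.05 m and x of offcut2_center in the frame of scrap_tray between -0.075 and 0.075 m and y of offcut2_center in the frame of scrap_tray between -0.05 and 0.05 m and x of offcut3_center in the frame of scrap_tray between -0.075 and 0.075 m and y of offcut3_center in the frame of scrap_tray between -0.05 and 0.05 m and x of offcut4_center in the frame of scrap_tray between -0.075 and 0.075 m and y of offcut4_center in the frame of scrap_tray between -0.05 and 0.05 m), for 0.2 s.
2. the blank lies flat on the bed between the fence and the pressed-back jaw (x of blank_center in the frame of bed between -0.0035 and 0.0035 m and y of blank_center in the frame of bed between -0.03 and 0.03 m and z of blank_center in the frame of bed between 0.005 and 0.011 m and value of joint jaw between 0.005 and 0.011 m and angle between the x axis of blank_center and the x axis of bed, either way round below 0.06 rad), for 0.2 s.
At the end, for the whole second after the job is handed in: All offcuts inside the scrap tray (centres under 45 mm). Blank clamped flat: centre within 3.5 mm of bed x, 30 mm of bed y, 5-11 mm above bed, within 0.06 rad; jaw at 5-11 mm. Scraper upright on the bench (centre under 36 mm, tilt under 0.15 rad), over 60 mm from both bins' middles. All at rest (all of step 1 and all of step 2 and height (world z) of scraper_center below 0.036 m and angle between scraper_center's own z axis and vertical below 0.15 rad and horizontal distance between scraper_center and scrap_tray above 0.06 m and horizontal distance between scraper_center and parts_bin above 0.06 m and linear speed of each of blank, scraper, offcut0, offcut1, offcut2, offcut3, offcut4 below 0.02 m/s); the robot touches nothing.
It fails at once if an offcut is pushed with the fingers or with the blank (over 0.5 N) (contact force between any of offcut0, offcut1, offcut2, offcut3, offcut4 and the fingers above 0.5 N or contact force between any of offcut0, offcut1, offcut2, offcut3, offcut4 and blank above 0.5 N).
It fails at once if the scrap tray, parts bin, robot head or meter is moved by more than 25 mm (distance of any of scrap_tray, parts_bin, robot_head, meter from where it was at the start of the episode above 0.025 m).
It fails at once if the robot head is tipped by more than 0.3 rad (angle between robot_head's own z axis and vertical above 0.3 rad).
It also fails if it takes over 59 s, if anything falls off the work surface, if the arm or the gripper's body presses on something with over 40 N, if the wrist force passes 120 N, or if a joint passes its speed limit or range.

ROBOT

A 6-joint arm with a two-finger parallel gripper is mounted at the origin on the work surface. World frame = base frame: x ahead of the robot, y to its left, z up, the work surface at z = 0. Lengths are in m, angles in rad, forces in N, time in s.
With the tool pointing down it reaches from about 0.425 to 0.95 m from the base axis. Payload 14.7 kg.
Tool frame: the origin (TCP) lies at the very end of the fingers, on their centre line; the grasp point (between the pads) lies 19 mm behind it; z points along the fingers, y is the line along which they close (so a half turn about z gives the same grasp; the last joint's range is limited). The gripper opens to 85 mm and grips with 20 to 120 N. Pads are 22 mm wide; open, the fingers measure 114 mm over their backs; the gripper's body (76 mm by 85 mm) begins 54 mm behind the grasp point. The pads swing forward as they close: fully open they stand 13 mm farther back than shut.
Start: joints at [1.054, 0.48, 1.596, -0, 1.065, -0.047], TCP at [0.294, 0.58, 0.231] pointing down, gripper open.
Joint ranges: [-2.75, 2.75], [-0.82, 2.05], [0.23, 2.67], [-1.56, 4.7], [0.09, 2.69], [-2.92, 2.92]. Speed limits (rad/s): [1.89, 1.89, 2.39, 3.01, 3.01, 3.01].

INTERFACE

Orientations are given as a unit quaternion [x, y, z, w].
In Python, from plant import read_state, get_image, ticket gives the robot as it stands. The module is installed in compiled form; this text tells all that it offers.
- The arm moves only by the shell command python3 -m handwheel 'ROWS'. ROWS is JSON, a list of rows, each an object with "slide": the shift along the tool's x, y, z in mm, a list of three; "dr": the turn, a rotation vector about the tool's x, y, z in rad, a list of three; "gripper": the finger opening in mm, from 0 to 85.4. A call has 1 to 12 rows; each row is the pose to reach, as a shift and turn from the pose commanded when the call began, along the tool's axes at that moment; what a row does not reach only later rows make up. A row lasts 1/12 s, in which the tool goes at most 41.7 mm and 7.16 degrees, less where a joint would pass 70% of its speed; a pose out of reach is approached as far as the arm can. A call with a gripper value outside its range is refused whole. The fingers move at their own pace and stop on an object; the grip force is fixed at half the most. Time passes only in rows, so rows that repeat a pose let the fingers close. It gives the time, the measured TCP pose, the force, the opening and the grip force at its end, in the units of the state.
- read_state(): the state, without advancing time (a new reading comes with each control period).
- get_image(name): name is "scene" or "top" or "wrist"; returns a dict with "color" (420x560x3 uint8, red, green, blue), "fx", "fy", "cx", "cy" (pixels), "world_from_camera" (4x4, takes a point from camera to world coordinates). Camera axes: x right, y down, z forward; pixel columns grow to the right and rows downward; lengths in m; the calibration is good to about 2 mm. The wrist camera is an equidistant fisheye: a pixel r from the principal point sees the ray r / f radians off the axis. A picture is of the moment at which its call begins. There is no depth.
- ticket.sign_off(): hands the job in; it is judged then, once.
The state is a dict: "time": time; "qpos": joint angles; "dq": joint speeds; "tau": joint torques, N m; "ee_pos": TCP position; "tcp_rot": TCP orientation; "wrist_force": force on the tool from outside, world axes, zero at the start; "torque": the same for the moment, N m; "finger_gap": finger opening in m; "gripper_force": force on a finger pad.
Only numpy, scipy, OpenCV 4.12 (cv2) and the standard library are available. Lean on these libraries where they do the work, as an engineer would, in place of code of your own. Each camera call takes 0.05 s, during which the arm holds its last target. There are 200 camera calls.

## Working session

There is one attempt and no reset: what is moved stays moved. The work goes in short steps, Python scripts to look and compute and a shell command to move; the robot and the scene stay as the last step left them, time stands still between calls to the robot, and variables do not carry over. Pictures are saved under pics/ and viewed, at most 10 in all, crops included, and the job is handed in when it is done.

```bash
mkdir -p pics; cat > h.py <<'E'
import numpy as np,cv2
from plant import read_state,get_image,ticket
def save(n,f):
    d=get_image(n); cv2.imwrite('pics/'+f,d['color'][:,:,::-1]); 
    import pickle; pickle.dump(d,open('pics/'+f+'.pkl','wb')); return d
def load(f):
    import pickle; return pickle.load(open('pics/'+f+'.pkl','rb'))
def pix(d,u,v,z):
    T=np.array(d['world_from_camera']); r=T[:3,:3]@np.array([(u-d['cx'])/d['fx'],(v-d['cy'])/d['fy'],1]); o=T[:3,3]
    return o+r*(z-o[2])/r[2]
def fish(d,u,v,z):
    x,y=u-d['cx'],v-d['cy']; r=np.hypot(x,y); th=r/d['fx']
    T=np.array(d['world_from_camera']); q=T[:3,:3]@np.array([x/r*np.sin(th),y/r*np.sin(th),np.cos(th)]) ; o=T[:3,3]
    return o+q*(z-o[2])/q[2]
E
python3 - <<'E'
from h import *
a=save('top','top0.png');b=save('scene','scene0.png')
print(a['world_from_camera'],a['fx'],read_state())
big=cv2.resize(cv2.imread('pics/top0.png'),(800,600));cv2.imwrite('pics/top0b.png',big)
E
```

```text
[[ 0.13748783 -0.96884287  0.20601116  0.31442549]
 [-0.99050122 -0.1349226   0.02651828  0.04277185]
 [ 0.00210352 -0.20770025 -0.97819026  0.9796624 ]
 [ 0.          0.          0.          1.        ]] 384.4934578353768 {'time': 0.1, 'qpos': array([ 1.05438099e+00,  4.80745030e-01,  1.59679928e+00, -2.22398624e-05,
        1.06510708e+00, -4.66052566e-02]), 'dq': array([ 0.00018266, -0.00154732, -0.00229276,  0.0003567 ,  0.00019434,
        0.0024851 ]), 'tau': array([ 9.05969737e-04, -9.52260160e+01, -4.31035888e+01,  1.38166874e-04,
        5.26072123e-03,  4.00512562e-06]), 'ee_pos': array([0.29407719, 0.57926362, 0.23075652]), 'tcp_rot': array([ 2.32745357e-01,  9.72537567e-01, -5.11233928e-04, -1.37720028e-04]), 'wrist_force': array([ 0.11525521,  0.58462821, -0.55448976]), 'torque': array([-0.02754714, -0.00440355, -0.02439226]), 'gripper_force': 0.0, 'finger_gap': 0.08560314629970782}
```

View pics/top0b.png

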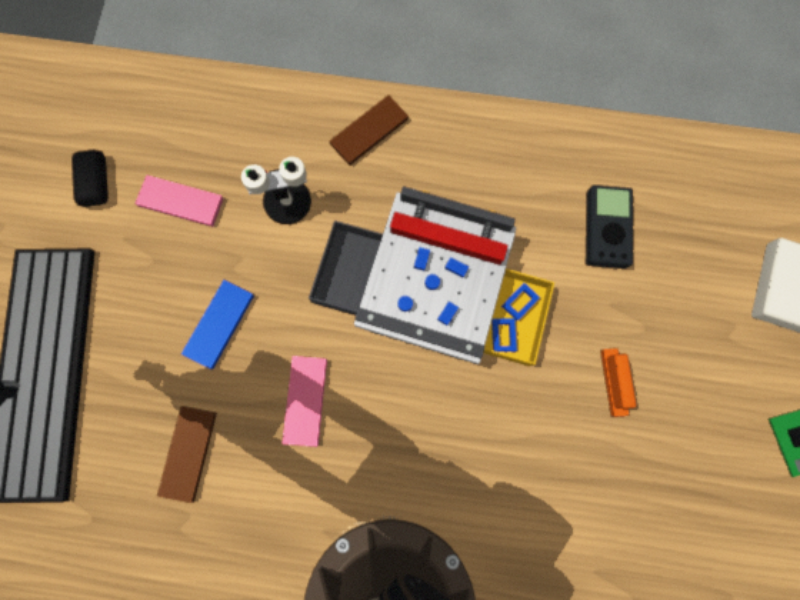

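View pics/scene0.png

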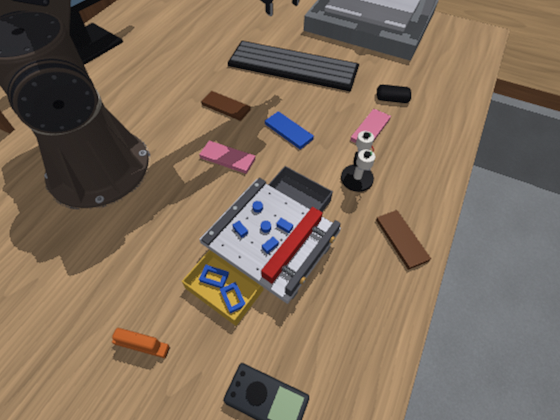

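The top view (800x600) shows the blank candidates: blue (218,324), pink (180,200) and (305,400), brown (187,455) and (369,130). I choose the blue one. The scraper is at (619,382), the fixture at (437,275), the scrap tray at the left end (345,268) and the parts bin at the right (522,317). Next is an enlarged crop to measure from.

```bash
python3 - <<'E'
from h import *
d=load('top0.png'); im=cv2.imread('pics/top0.png')
cv2.imwrite('pics/c1.png',cv2.resize(im[120:270,210:400],None,fx=4,fy=4,interpolation=cv2.INTER_CUBIC))
h=cv2.cvtColor(im,cv2.COLOR_BGR2HSV)
for nm,lo,hi,z in [('blue',(105,150,60),(125,255,255),.08),('orange',(5,200,100),(14,255,255),.062),('red',(0,200,80),(3,255,255),.099)]:
    m=cv2.inRange(h,lo,hi)
    n,l,s,c=cv2.connectedComponentsWithStats(m)
    for i in range(1,n):
        if s[i,4]<60: continue
        zz=.016 if s[i,4]>800 and nm=='blue' else z
        cn=cv2.findContours((l==i).astype('uint8'),0,1)[0][0]
        r=cv2.minAreaRect(cn); b=cv2.boxPoints(r)
        P=np.array([pix(d,u,v,zz)[:2] for u,v in b])
        e=[P[1]-P[0],P[2]-P[1]]
        print(nm,s[i,4],c[i].round(1),'ctr',P.mean(0).round(4),[(np.linalg.norm(x).round(4),np.degrees(np.arctan2(x[1],x[0])).round(1)) for x in e])
E
```

```text
blue 104 [295.1 180.9] ctr [0.5723 0.0244] [(np.float64(0.0348), np.float64(-6.2)), (np.float64(0.0177), np.float64(-96.7))]
blue 113 [319.3 186.9] ctr [ 0.5654 -0.0356] [(np.float64(0.0191), np.float64(-18.9)), (np.float64(0.0335), np.float64(-109.7))]
blue 77 [302.5 196.9] ctr [0.5361 0.0017] [(np.float64(0.0222), np.float64(7.1)), (np.float64(0.0217), np.float64(-82.1))]
blue 1382 [152.1 226.9] ctr [0.4225 0.3658] [(np.float64(0.1494), np.float64(-17.9)), (np.float64(0.0621), np.float64(-111.3))]
blue 377 [358.3 222.8] ctr [ 0.4929 -0.1361] [(np.float64(0.1217), np.float64(-17.1)), (np.float64(0.0523), np.float64(-106.5))]
blue 78 [283.4 212.2] ctr [0.491  0.0418] [(np.float64(0.0215), np.float64(-82.1)), (np.float64(0.0218), np.float64(-172.5))]
blue 109 [313.2 219.1] ctr [ 0.4849 -0.0308] [(np.float64(0.0345), np.float64(-24.5)), (np.float64(0.0186), np.float64(-114.9))]
orange 777 [432.6 267.2] ctr [ 0.4138 -0.3253] [(np.float64(0.0434), np.float64(-73.1)), (np.float64(0.1088), np.float64(-168.0))]
red 1053 [313.7 166.4] ctr [ 0.6093 -0.0143] [(np.float64(0.0353), np.float64(-7.9)), (np.float64(0.1954), np.float64(-99.5))]
```

View pics/c1.png

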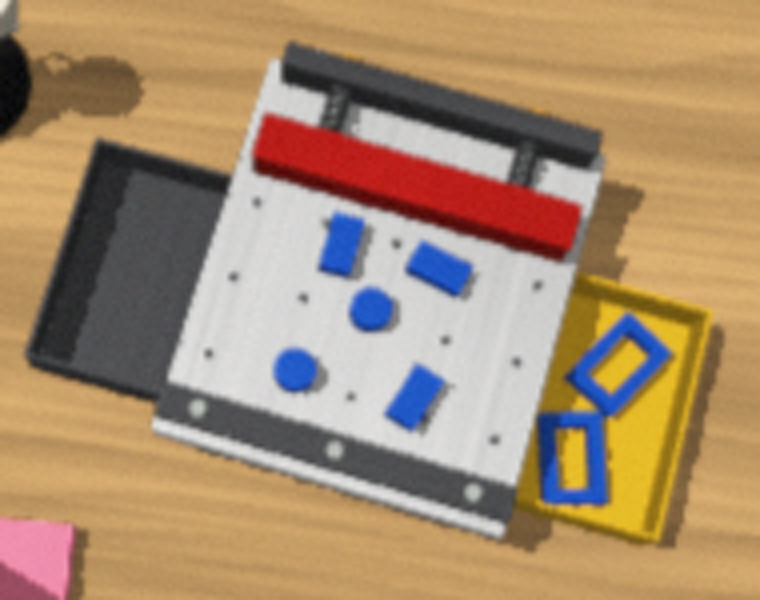

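The crop shows the fence face edge running from (170,385) to (520,487), the red jaw above it, the dark tray at left, and the bin at right. The offcuts are at (343,243), (440,268), (372,308), (295,370) and (415,398).

```bash
python3 - <<'E'
from h import *
d=load('top0.png')
p=lambda u,v,z:pix(d,210+u/4,120+v/4,z)[:2]
L,R=p(170,385,.075),p(520,487,.075)
print('fence',L,R,np.linalg.norm(L-R)); 
y=(L-R)/np.linalg.norm(L-R); yaw=np.arctan2(-y[0],y[1]); x=np.array([y[1],-y[0]])
print('yaw',yaw, 'jaw top face edge',p(258,158,.099),p(572,243,.099))
a,b=p(270,116,.099),p(582,205,.099); print('jaw back',a,b,np.linalg.norm(a-b),np.arctan2(-(a-b)[0],(a-b)[1]))
bed=(L+R)/2+.075*x; print('bed',bed)
B=lambda q:(np.array([(q-bed)@x,(q-bed)@y])*1000).round(1)
print('jaw edge in bed',B(p(258,158,.099)),B(p(572,243,.099)),'back',B(a),B(b))
for u,v in [(343,243),(440,268),(372,308),(295,370),(415,398)]: print(B(p(u,v,.08)))
print('tray corners',[B(p(u,v,.042)) for u,v in [(98,142),(28,357)]],'bin',[B(p(u,v,.042)) for u,v in [(710,313),(657,543)]])
bl=np.array([.4225,.3658]); print('blank',B(bl)); print('bedworld',bed,x,y)
im=cv2.imread('pics/top0.png'); 
o=np.hstack([cv2.resize(im[235:300,405:470],None,fx=6,fy=6,interpolation=cv2.INTER_CUBIC),cv2.resize(im[185:269,110:194],(390,390),interpolation=cv2.INTER_CUBIC)])
cv2.imwrite('pics/c2.png',o)
E
```

```text
fence [0.47266107 0.11396504] [ 0.44064567 -0.09958492] 0.215936497282958
yaw -0.148811624734246 jaw top face edge [0.61282471 0.0803501 ] [ 0.58613755 -0.11159123]
jaw back [0.64020509 0.0768171 ] [ 0.61039694 -0.11527204] 0.1943881730170744 -0.15395081174727845
bed [ 0.53082447 -0.00392967]
jaw edge in bed [68.6 95.5] [ 70.7 -98.3] back [96.2 96.1] [ 95.2 -98.3]
[37.6 32.6]
[ 39.1 -27.9]
[3.5 4.8]
[-46.   38.7]
[-42.1 -34.3]
tray corners [array([ 68.6, 202.2]), array([-77.8, 201.3])] bin [array([  69.9, -199.4]), array([ -79.2, -200.7])]
blank [-161.9  349.6]
bedworld [ 0.53082447 -0.00392967] [ 0.98894797 -0.148263  ] [0.148263   0.98894797]
```

View pics/c2.png

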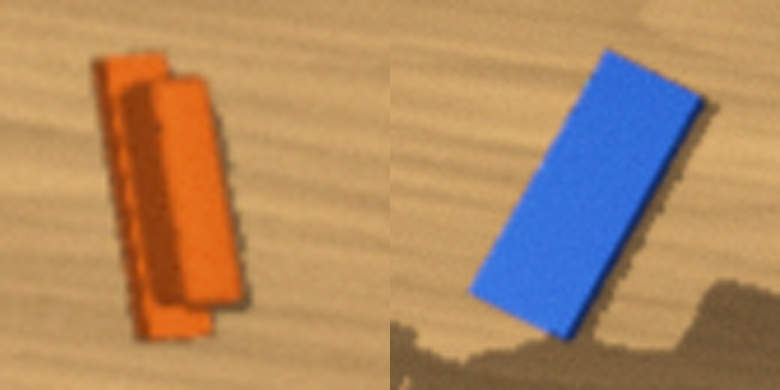

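Left: scraper grip-top corners (150,82),(207,78),(243,302),(187,303) and foot ends visible. Right: the blue blank, confirmed.

```bash
python3 - <<'E'
from h import *
d=load('top0.png')
p=lambda u,v,z:pix(d,405+u/6,235+v/6,z)[:2]
g=[p(*c,.062) for c in [(150,82),(207,78),(243,302),(187,303)]]
print(np.mean(g,0),[np.linalg.norm(g[i]-g[i-1]).round(4) for i in range(4)])
e=(g[0]+g[1])/2-(g[2]+g[3])/2; print('x axis deg',np.degrees(np.arctan2(e[1],e[0])))
f=[p(100,60,.022),p(138,340,.022)]; e2=f[0]-f[1];print('foot left edge',f,np.linalg.norm(e2),np.degrees(np.arctan2(e2[1],e2[0])))
q=lambda u,v:pix(d,110+(u-390)*84/390,185+v*84/390,.016)[:2]
b=[q(*c) for c in [(608,50),(703,98),(568,340),(470,292)]]
e3=b[0]+b[1]-b[2]-b[3];print('blank',np.mean(b,0),[np.linalg.norm(b[i]-b[i-1]).round(4) for i in range(4)],np.degrees(np.arctan2(e3[1],e3[0])))
E
```

```text
[ 0.41548477 -0.33651214] [np.float64(0.0863), np.float64(0.0229), np.float64(0.0875), np.float64(0.0219)]
x axis deg 12.321708358391758
foot left edge [array([ 0.46801784, -0.31058853]), array([ 0.35635806, -0.33248058])] 0.11378562530069991 11.092722714347168
blank [0.4217734  0.36491607] [np.float64(0.1494), np.float64(0.0605), np.float64(0.1479), np.float64(0.0603)] -18.308688908494215
```

```bash
cat >> h.py <<'E'
from scipy.spatial.transform import Rotation as Ro
BED=np.array([.5308,-.0039]);YAW=-.150
def bedw(x,y): c,s=np.cos(YAW),np.sin(YAW); return BED+[c*x-s*y,s*x+c*y]
def plan(pts,q=None,p=None):
    """pts: (x,y,z,yaw_y deg) world -> slide mm, dr relative to each previous"""
    s=read_state(); p=s['ee_pos'] if p is None else np.array(p); R=Ro.from_quat(s['tcp_rot'])
    print('t',s['time'],'pos',p.round(4),'yaw_y',np.degrees(np.arctan2(*R.apply([0,1,0])[[1,0]])).round(2),'down',R.apply([0,0,1]).round(4),'gap',s['finger_gap'],'F',s['wrist_force'].round(1))
    for x,y,z,w in pts:
        w=np.radians(w); T=Ro.from_matrix(np.array([[-np.sin(w),np.cos(w),0],[np.cos(w),np.sin(w),0],[0,0,-1]]).T.T@np.eye(3)) if 0 else Ro.from_matrix(np.column_stack([[-np.sin(w),np.cos(w),0],[np.cos(w),np.sin(w),0],[0,0,-1]]))
        print((R.inv().apply(np.array([x,y,z])-p)*1000).round(1),(R.inv()*T).as_rotvec().round(4)); p=np.array([x,y,z]);R=T
E
python3 -c "
from h import *
plan([(.5,.12,.22,80),(.415,-.3355,.17,101.7)])"
```

```text
t 0.1 pos [0.2941 0.5793 0.2308] yaw_y 63.08 down [-5.e-04 -9.e-04 -1.e+00] gap 0.08560314629970782 F [ 0.1  0.6 -0.6]
[-391.5 -316.3   11.1] [-1.000e-03 -2.000e-04 -2.953e-01]
[   4.6 -463.3   50. ] [ 0.      0.     -0.3787]
```

```bash
sed -i 's/T=Ro.from_matrix(np.array.* if 0 else /T=/' h.py
python3 -m handwheel '[{"slide":[-392,-316,11],"dr":[0,0,-0.295],"gripper":85},{"slide":[-392,-316,11],"dr":[0,0,-0.295],"gripper":85},{"slide":[-392,-316,11],"dr":[0,0,-0.295],"gripper":85},{"slide":[-392,-316,11],"dr":[0,0,-0.295],"gripper":85},{"slide":[-392,-316,11],"dr":[0,0,-0.295],"gripper":85},{"slide":[-392,-316,11],"dr":[0,0,-0.295],"gripper":85},{"slide":[-392,-316,11],"dr":[0,0,-0.295],"gripper":85},{"slide":[-392,-316,11],"dr":[0,0,-0.295],"gripper":85},{"slide":[-392,-316,11],"dr":[0,0,-0.295],"gripper":85},{"slide":[-392,-316,11],"dr":[0,0,-0.295],"gripper":85},{"slide":[-392,-316,11],"dr":[0,0,-0.295],"gripper":85},{"slide":[-392,-316,11],"dr":[0,0,-0.295],"gripper":85}]'
python3 -c "
from h import *
plan([(.415,-.3355,.17,101.7)])"
```

```text
time: 1.1
ee_pos: [0.4985, 0.1238, 0.2203]
tcp_rot: [0.087, 0.996, -0.0, -0.0]
wrist_force: [1.2, -0.1, 0.2]
finger_gap: 0.0851
gripper_force: 0.0
t 1.1 pos [0.4985 0.1238 0.2203] yaw_y 79.99 down [-2.e-04 -0.e+00 -1.e+00] gap 0.0850895663799122 F [ 1.2 -0.1  0.2]
[   2.3 -466.8   50.3] [ 0.00e+00 -2.00e-04 -3.79e-01]
```

```bash

python3 -m handwheel '[{"slide":[2,-466,50],"dr":[0,0,-0.379],"gripper":85},{"slide":[2,-466,50],"dr":[0,0,-0.379],"gripper":85},{"slide":[2,-466,50],"dr":[0,0,-0.379],"gripper":85},{"slide":[2,-466,50],"dr":[0,0,-0.379],"gripper":85},{"slide":[2,-466,50],"dr":[0,0,-0.379],"gripper":85},{"slide":[2,-466,50],"dr":[0,0,-0.379],"gripper":85},{"slide":[2,-466,50],"dr":[0,0,-0.379],"gripper":85},{"slide":[2,-466,50],"dr":[0,0,-0.379],"gripper":85},{"slide":[2,-466,50],"dr":[0,0,-0.379],"gripper":85},{"slide":[2,-466,50],"dr":[0,0,-0.379],"gripper":85},{"slide":[2,-466,50],"dr":[0,0,-0.379],"gripper":85},{"slide":[2,-466,50],"dr":[0,0,-0.379],"gripper":85}]'
python3 -m handwheel '[{"slide":[0,0,0],"dr":[0,0,0],"gripper":85},{"slide":[0,0,0],"dr":[0,0,0],"gripper":85}]'
python3 -c "
from h import *
plan([(.415,-.3355,.032,101.7)]); d=save('wrist','w1.png');print(d['world_from_camera'],d['fx'],d['cx'],d['cy'])"
```

```text
time: 2.1
ee_pos: [0.4142, -0.3359, 0.17]
tcp_rot: [-0.101, 0.995, -0.0, -0.0]
wrist_force: [1.2, 0.7, -0.8]
finger_gap: 0.0851
gripper_force: 0.0
time: 2.27
ee_pos: [0.4144, -0.3339, 0.1698]
tcp_rot: [-0.101, 0.995, 0.0, -0.0]
wrist_force: [-0.2, 0.6, -0.1]
finger_gap: 0.0854
gripper_force: 0.0
t 2.2667 pos [ 0.4144 -0.3339  0.1698] yaw_y 101.54 down [-7.e-04  6.e-04 -1.e+00] gap 0.08536787496119845 F [-0.2  0.6 -0.1]
[ -0.3  -1.8 137.8] [ 0.0007 -0.0005 -0.0028]
[[-2.00312393e-01  9.45752206e-01  2.55788409e-01  3.49439778e-01]
 [ 9.79731632e-01  1.93614197e-01  5.13757992e-02 -3.46808943e-01]
 [-9.35491860e-04  2.60895204e-01 -9.65366675e-01  3.12676650e-01]
 [ 0.00000000e+00  0.00000000e+00  0.00000000e+00  1.00000000e+00]] 325.19226210127806 274.4920059172253 213.37832807055034
```

View pics/w1.png

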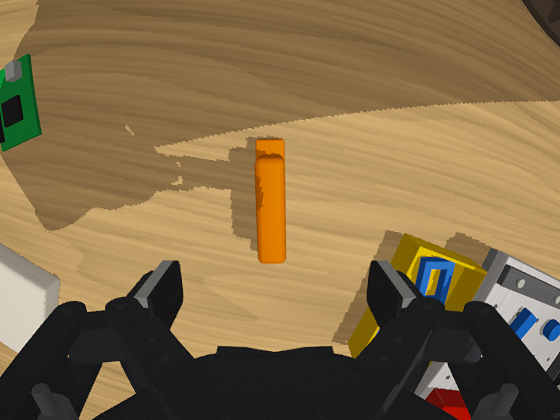

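Scraper lies between the fingers, grip top from about (271,158) to (272,262), aligned with the tool.

```bash
python3 -c "
from h import *
d=load('w1.png')
P=[fish(d,*c,.062)[:2] for c in [(258,158),(284,158),(286,262),(259,262)]]
print(P,np.mean(P,0)); e=P[0]+P[1]-P[2]-P[3]; print(np.degrees(np.arctan2(e[1],e[0])), np.linalg.norm(e)/2)"
```

```text
[array([ 0.3750684 , -0.35478996]), array([ 0.37107519, -0.33514535]), array([ 0.45532437, -0.3155446 ]), array([ 0.4598871 , -0.33773915])] [ 0.41533877 -0.33580476]
-167.76834493537115 0.08649751845029348
```

```bash

python3 -m handwheel '[{"slide":[-1,-2,40],"dr":[0,0,-0.006],"gripper":85},{"slide":[-1,-2,75],"dr":[0,0,-0.006],"gripper":85},{"slide":[-1,-2,105],"dr":[0,0,-0.006],"gripper":85},{"slide":[-1,-2,125],"dr":[0,0,-0.006],"gripper":85},{"slide":[-1,-2,138],"dr":[0,0,-0.006],"gripper":70},{"slide":[-1,-2,138],"dr":[0,0,-0.006],"gripper":10},{"slide":[-1,-2,138],"dr":[0,0,-0.006],"gripper":10},{"slide":[-1,-2,138],"dr":[0,0,-0.006],"gripper":10},{"slide":[-1,-2,138],"dr":[0,0,-0.006],"gripper":10},{"slide":[-1,-2,138],"dr":[0,0,-0.006],"gripper":10},{"slide":[-1,-2,138],"dr":[0,0,-0.006],"gripper":10},{"slide":[-1,-2,138],"dr":[0,0,-0.006],"gripper":10}]'
python3 -c "
from h import *
plan([(.415,-.3355,.15,101.9),(*bedw(-.004,-.093),.15,81.4),(*bedw(-.004,-.093),.098,81.4),(*bedw(-.004,.11),.098,81.4)])"
```

```text
time: 3.32
ee_pos: [0.4174, -0.3348, 0.0337]
tcp_rot: [-0.105, 0.994, -0.001, 0.001]
wrist_force: [2.8, 4.1, 9.4]
finger_gap: 0.023
gripper_force: 63.6
t 3.3167 pos [ 0.4174 -0.3348  0.0337] yaw_y 102.04 down [ 0.0017 -0.0012 -1.    ] gap 0.02296447031655479 F [2.8 4.1 9.4]
[   2.3   -0.4 -116.3] [-0.0015  0.0014  0.0024]
[-145.4  214.9    0. ] [0.     0.     0.3578]
[ 0.  0. 52.] [0. 0. 0.]
[  0. 203.   0.] [0. 0. 0.]
```

```bash

python3 -m handwheel '[{"slide":[0,0,-20],"dr":[0,0,0],"gripper":10},{"slide":[0,0,-50],"dr":[0,0,0],"gripper":10},{"slide":[0,0,-85],"dr":[0,0,0],"gripper":10},{"slide":[0,0,-118],"dr":[0,0,0.05],"gripper":10},{"slide":[-35,30,-118],"dr":[0,0,0.12],"gripper":10},{"slide":[-55,65,-118],"dr":[0,0,0.2],"gripper":10},{"slide":[-80,105,-118],"dr":[0,0,0.28],"gripper":10},{"slide":[-105,145,-118],"dr":[0,0,0.34],"gripper":10},{"slide":[-130,185,-118],"dr":[0,0,0.359],"gripper":10},{"slide":[-143,210,-118],"dr":[0,0,0.359],"gripper":10},{"slide":[-143,214,-118],"dr":[0,0,0.359],"gripper":10},{"slide":[-143,214,-118],"dr":[0,0,0.359],"gripper":10}]'
python3 -c "
from h import *
plan([(*bedw(-.004,-.093),.12,81.4),(*bedw(-.004,-.093),.098,81.4),(*bedw(-.004,.11),.098,81.4)]); save('wrist','w2.png')"
```

```text
time: 4.32
ee_pos: [0.5122, -0.0925, 0.151]
tcp_rot: [0.072, 0.997, 0.0, 0.0]
wrist_force: [0.1, 0.1, -1.7]
finger_gap: 0.0231
gripper_force: 62.2
t 4.3167 pos [ 0.5122 -0.0925  0.151 ] yaw_y 81.69 down [ 7.e-04  1.e-04 -1.e+00] gap 0.023117281755997088 F [ 0.1  0.1 -1.7]
[-1.1 -2.7 31. ] [0.0002 0.0007 0.005 ]
[ 0.  0. 22.] [0. 0. 0.]
[  0. 203.   0.] [0. 0. 0.]
```

View pics/w2.png

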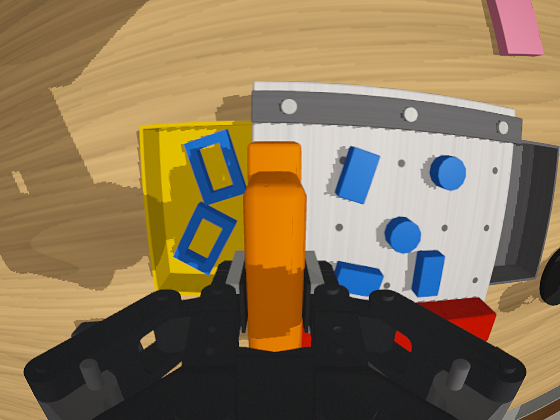

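Scraper held upright over the bin end of the bed. Fence inner edge runs from (253,121) to (520,139); nearest offcut at (357,275)/(345,175).

```bash
python3 -c "
from h import *
d=load('w2.png'); c,s=np.cos(YAW),np.sin(YAW)
for u,v,z in [(253,121,.075),(385,125,.075),(520,139,.075),(252,120,.065),(247,145,.022+.118),(300,145,.022+.118),(340,203,.08),(360,148,.08),(335,265,.08),(382,272,.08),(448,172,.08),(429,252,.08)]:
    q=fish(d,u,v,z)[:2]-BED; print((u,v),(np.array([c*q[0]+s*q[1],-s*q[0]+c*q[1]])*1000).round(1))
"
```

```text
(253, 121) [ -75.7 -105. ]
(385, 125) [-75.8 -14.5]
(520, 139) [-76.8 111.5]
(252, 120) [ -76.6 -106.4]
(247, 145) [ -63.2 -103.5]
(300, 145) [-63.3 -78.6]
(340, 203) [-21.1 -45.6]
(360, 148) [-59.2 -33.4]
(335, 265) [ 25.1 -46.2]
(382, 272) [31.8 -9.1]
(448, 172) [-45.5  36.2]
(429, 252) [16.6 28.5]
```

```bash

python3 -m handwheel '[{"slide":[-1,-3,20],"dr":[0,0,0.003],"gripper":10},{"slide":[-1,-3,38],"dr":[0,0,0.003],"gripper":10},{"slide":[-1,-3,46],"dr":[0,0,0.003],"gripper":10},{"slide":[-1,-3,51],"dr":[0,0,0.003],"gripper":10},{"slide":[-1,-3,51],"dr":[0,0,0.003],"gripper":10}]'
```

```text
time: 4.78
ee_pos: [0.5118, -0.0994, 0.0992]
tcp_rot: [0.076, 0.997, -0.0, -0.0]
wrist_force: [-0.5, 0.1, -1.1]
finger_gap: 0.0232
gripper_force: 62.5
```

```bash

python3 -m handwheel '[{"slide":[0,6,0.5],"dr":[0,0,0],"gripper":10},{"slide":[0,18,0.5],"dr":[0,0,0],"gripper":10},{"slide":[0,30,0.5],"dr":[0,0,0],"gripper":10},{"slide":[0,42,0.5],"dr":[0,0,0],"gripper":10},{"slide":[0,54,0.5],"dr":[0,0,0],"gripper":10},{"slide":[0,66,0.5],"dr":[0,0,0],"gripper":10},{"slide":[0,78,0.5],"dr":[0,0,0],"gripper":10},{"slide":[0,90,0.5],"dr":[0,0,0],"gripper":10},{"slide":[0,102,0.5],"dr":[0,0,0],"gripper":10},{"slide":[0,112,0.5],"dr":[0,0,0],"gripper":10},{"slide":[0,120,0.5],"dr":[0,0,0],"gripper":10},{"slide":[0,124,0.5],"dr":[0,0,0],"gripper":10}]'
python3 -c "
from h import *
plan([(*bedw(-.004,.11),.098,81.4)]); save('wrist','w3.png')"
```

```text
time: 5.78
ee_pos: [0.5313, 0.0253, 0.0989]
tcp_rot: [0.075, 0.997, 0.0, 0.0]
wrist_force: [-0.1, -1.4, -1.6]
finger_gap: 0.0233
gripper_force: 62.5
t 5.7833 pos [0.5313 0.0253 0.0989] yaw_y 81.35 down [ 0.  0. -1.] gap 0.02330573985126058 F [-0.1 -1.4 -1.6]
[ 0.2 81.   0.9] [ 0.      0.     -0.0009]
```

View pics/w3.png

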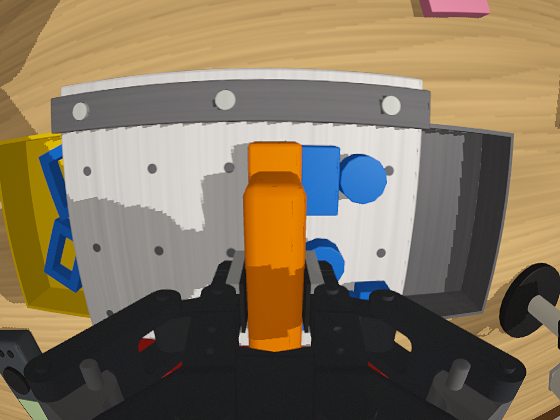

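Offcuts at (320,180), (362,178), (325,258), (372,290) are being pushed neatly ahead of the scraper. I'll continue slowly over the edge.

```bash

python3 -m handwheel '[{"slide":[0,6,0.5],"dr":[0,0,0],"gripper":10},{"slide":[0,14,0.5],"dr":[0,0,0],"gripper":10},{"slide":[0,22,0.5],"dr":[0,0,0],"gripper":10},{"slide":[0,30,0.5],"dr":[0,0,0],"gripper":10},{"slide":[0,38,0.5],"dr":[0,0,0],"gripper":10},{"slide":[0,46,0.5],"dr":[0,0,0],"gripper":10},{"slide":[0,54,0.5],"dr":[0,0,0],"gripper":10},{"slide":[0,62,0.5],"dr":[0,0,0],"gripper":10},{"slide":[0,70,0.5],"dr":[0,0,0],"gripper":10},{"slide":[0,78,0.5],"dr":[0,0,0],"gripper":10},{"slide":[0,85,0.5],"dr":[0,0,0],"gripper":10},{"slide":[0,88,0.5],"dr":[0,0,0],"gripper":10}]'
python3 -m handwheel '[{"slide":[0,0,0],"dr":[0,0,0],"gripper":10},{"slide":[0,0,0],"dr":[0,0,0],"gripper":10},{"slide":[0,-10,-10],"dr":[0,0,0],"gripper":10},{"slide":[0,-20,-35],"dr":[0,0,0],"gripper":10},{"slide":[0,-40,-60],"dr":[0,0,0],"gripper":10},{"slide":[0,-60,-80],"dr":[0,0,0],"gripper":10},{"slide":[0,-65,-80],"dr":[0,0,0],"gripper":10}]'
python3 -c "
from h import *
plan([(.49,-.20,.178,90),(.415,-.3355,.15,101.9)]); a=save('wrist','w4.png');b=save('top','top1.png')
im=np.hstack([cv2.imread('pics/w4.png')[60:330,200:],cv2.resize(cv2.imread('pics/top1.png')[130:265,200:400],(400,270))])
cv2.imwrite('pics/c4.png',im)"
```

```text
time: 6.83
ee_pos: [0.5446, 0.1122, 0.0985]
tcp_rot: [0.076, 0.997, 0.0, 0.0]
wrist_force: [-0.8, -5.6, 6.7]
finger_gap: 0.0231
gripper_force: 63.5
time: 7.42
ee_pos: [0.5358, 0.0447, 0.1821]
tcp_rot: [0.076, 0.997, 0.0, 0.002]
wrist_force: [1.3, 0.1, -1.0]
finger_gap: 0.0226
gripper_force: 62.6
t 7.4167 pos [0.5358 0.0447 0.1821] yaw_y 81.25 down [ 4.4e-03 -3.0e-04 -1.0e+00] gap 0.022600272403078964 F [ 1.3  0.1 -1. ]
[   8.1 -248.8    3.9] [ 0.      0.0045 -0.1527]
[  75.  -135.5   28. ] [ 0.      0.     -0.2077]
```

View pics/c4.png

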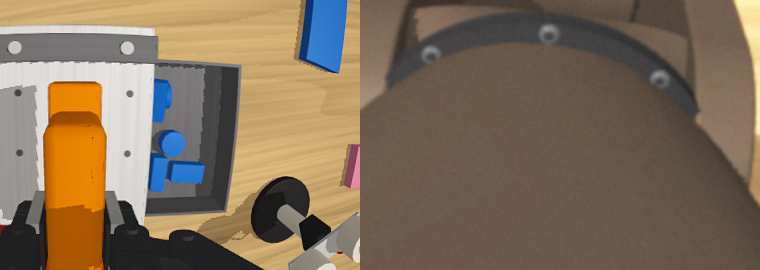

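```bash

python3 -m handwheel '[{"slide":[1,-20,0],"dr":[0,0,-0.02],"gripper":10},{"slide":[2,-50,0],"dr":[0,0,-0.05],"gripper":10},{"slide":[4,-85,0],"dr":[0,0,-0.09],"gripper":10},{"slide":[5,-120,0],"dr":[0,0,-0.13],"gripper":10},{"slide":[6,-155,0],"dr":[0,0,-0.153],"gripper":10},{"slide":[7,-190,0],"dr":[0,0,-0.153],"gripper":10},{"slide":[8,-220,4],"dr":[0,0,-0.153],"gripper":10},{"slide":[8,-240,4],"dr":[0,0,-0.153],"gripper":10},{"slide":[8,-249,4],"dr":[0,0,-0.153],"gripper":10},{"slide":[8,-249,4],"dr":[0,0,-0.153],"gripper":10}]'
python3 -c "
from h import *
plan([(.415,-.3355,.15,101.9)]);b=save('scene','s1.png')
im=cv2.imread('pics/s1.png');cv2.imwrite('pics/c5.png',np.hstack([cv2.resize(im[150:320,180:350],(500,500),interpolation=2),cv2.resize(cv2.resize(im[160:225,255:340],None,fx=3,fy=3),(300,500))])[:, :800])"
```

```text
time: 8.35
ee_pos: [0.4885, -0.199, 0.1734]
tcp_rot: [0.0, 1.0, 0.0, -0.001]
wrist_force: [0.5, 0.7, -0.9]
finger_gap: 0.0233
gripper_force: 62.5
t 8.35 pos [ 0.4885 -0.199   0.1734] yaw_y 89.96 down [-1.3e-03  6.0e-04 -1.0e+00] gap 0.02328802414638234 F [ 0.5  0.7 -0.9]
[  73.4 -136.6   23.4] [ 0.0007 -0.0012 -0.2084]
```

View pics/c5.png

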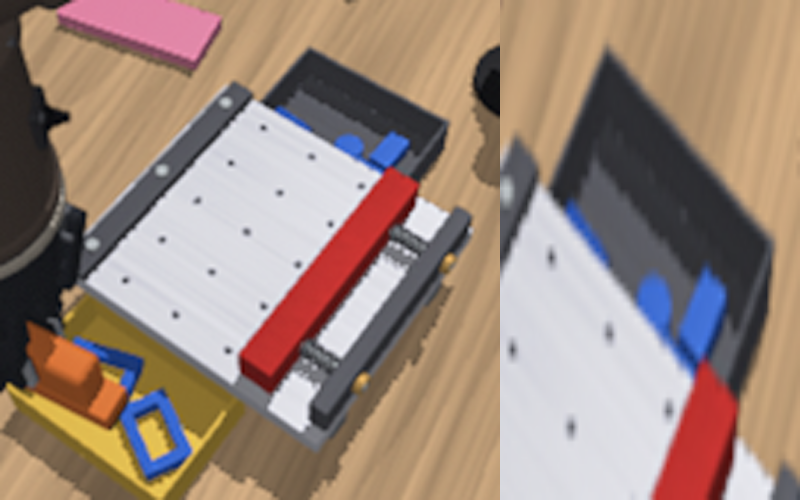

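The bed is clear, and the offcuts lie along the bed-side wall of the tray. I'll count them numerically later, since only one view is left. Placing the scraper now.

```bash

python3 -m handwheel '[{"slide":[15,-27,0],"dr":[0,0,-0.05],"gripper":10},{"slide":[35,-65,0],"dr":[0,0,-0.12],"gripper":10},{"slide":[55,-103,10],"dr":[0,0,-0.18],"gripper":10},{"slide":[70,-130,25],"dr":[0,0,-0.208],"gripper":10},{"slide":[74,-137,50],"dr":[0,0,-0.208],"gripper":10},{"slide":[74,-137,80],"dr":[0,0,-0.208],"gripper":10},{"slide":[74,-137,110],"dr":[0,0,-0.208],"gripper":10},{"slide":[74,-137,128],"dr":[0,0,-0.208],"gripper":10},{"slide":[74,-137,136],"dr":[0,0,-0.208],"gripper":10},{"slide":[74,-137,136],"dr":[0,0,-0.208],"gripper":10}]'
python3 -c "
from h import *
plan([]); d=load('w4.png'); im=cv2.imread('pics/w4.png'); h=cv2.cvtColor(im,cv2.COLOR_BGR2HSV); m=cv2.inRange(h,(105,150,60),(125,255,255)); n,l,s,ce=cv2.connectedComponentsWithStats(m)
c,sn=np.cos(YAW),np.sin(YAW)
def B(u,v,z):
    q=fish(d,u,v,z)[:2]-BED; return (np.array([c*q[0]+sn*q[1],-sn*q[0]+c*q[1]])*1000).round(0)
for i in range(1,n):
    if s[i,4]>30: x,y,w,hh,_=s[i]; print(s[i],B(*ce[i],.018),B(x,y,.018),B(x+w,y+hh,.018))
x0,y0=345,130
for r in m[y0:260:3,x0:410:2]: print(''.join('#' if k else '.' for k in r))
"
```

```text
time: 9.23
ee_pos: [0.4149, -0.3331, 0.0367]
tcp_rot: [-0.105, 0.994, 0.001, -0.001]
wrist_force: [-0.4, 1.0, -1.7]
finger_gap: 0.0227
gripper_force: 62.5
t 9.2333 pos [ 0.4149 -0.3331  0.0367] yaw_y 102.05 down [-0.0025  0.0024 -1.    ] gap 0.022720800304236278 F [-0.4  1.  -1.7]
[ 499    4   49  129 4673] [-156.  338.] [-231.  304.] [-86. 384.]
[  73  136   35  120 1924] [   0. -153.] [ -71. -167.] [  65. -139.]
[353 139  19  44 642] [-39. 132.] [-58. 124.] [-16. 145.]
[358 190  27  27 550] [  4. 146.] [ -8. 131.] [ 19. 161.]
[348 213  20  39 618] [ 35. 133.] [ 15. 122.] [ 57. 146.]
[367 221  38  22 730] [ 35. 163.] [ 23. 142.] [ 48. 188.]
.................................
.................................
.................................
.....###.........................
.....#######.....................
.....########....................
.....########....................
.....#########...................
.....#########...................
.....#########...................
.....#########...................
.....########....................
....#########....................
....####
[... 345 characters left out ...]
#######.............
.......#############.............
.......#############.............
........############.............
.........##########..............
...#######.#######...............
...########......................
...#########.....................
...##########################....
...########.##################...
...########.##################...
..#########.##################...
..###########################....
..#########.#################....
..########...################....
..########.......................
..########.......................
...#######.......................
.................................
.................................
.................................
```

```bash

python3 -m handwheel '[{"slide":[0,0,2],"dr":[0,0,0],"gripper":10},{"slide":[0,0,3],"dr":[0,0,0],"gripper":10},{"slide":[0,0,3],"dr":[0,0,0],"gripper":35},{"slide":[0,0,3],"dr":[0,0,0],"gripper":50},{"slide":[0,0,3],"dr":[0,0,0],"gripper":60},{"slide":[0,0,2],"dr":[0,0,0],"gripper":70},{"slide":[0,0,-15],"dr":[0,0,0],"gripper":80},{"slide":[0,0,-50],"dr":[0,0,0],"gripper":85},{"slide":[0,0,-90],"dr":[0,0,0],"gripper":85},{"slide":[0,0,-130],"dr":[0,0,0],"gripper":85},{"slide":[0,0,-160],"dr":[0,0,0],"gripper":85},{"slide":[0,0,-160],"dr":[0,0,0],"gripper":85}]'
python3 -c "
from h import *
plan([(.47,.08,.20,81.4)]);d=save('wrist','w5.png')
im=cv2.imread('pics/w5.png');h=cv2.cvtColor(im,cv2.COLOR_BGR2HSV);m=cv2.inRange(h,(5,180,60),(16,255,255));n,l,s,c=cv2.connectedComponentsWithStats(m)
for i in range(1,n):
  if s[i,4]>100: print(s[i],fish(d,*c[i],.062))"
```

```text
time: 10.23
ee_pos: [0.4175, -0.3372, 0.2048]
tcp_rot: [-0.104, 0.995, -0.003, 0.003]
wrist_force: [1.5, -1.1, 0.5]
finger_gap: 0.0848
gripper_force: 0.0
t 10.2333 pos [ 0.4175 -0.3372  0.2048] yaw_y 101.98 down [ 0.0068 -0.0061 -1.    ] gap 0.08479046195818443 F [ 1.5 -1.1  0.5]
[-138.   397.2    2.6] [-0.0063  0.0066  0.3592]
[ 265  133   27  111 1374] [ 0.40532804 -0.34056964  0.062     ]
```

```bash

python3 -m handwheel '[{"slide":[-138,397,2],"dr":[-0.006,0.006,0.36],"gripper":85},{"slide":[-138,397,2],"dr":[-0.006,0.006,0.36],"gripper":85},{"slide":[-138,397,2],"dr":[-0.006,0.006,0.36],"gripper":85},{"slide":[-138,397,2],"dr":[-0.006,0.006,0.36],"gripper":85},{"slide":[-138,397,2],"dr":[-0.006,0.006,0.36],"gripper":85},{"slide":[-138,397,2],"dr":[-0.006,0.006,0.36],"gripper":85},{"slide":[-138,397,2],"dr":[-0.006,0.006,0.36],"gripper":85},{"slide":[-138,397,2],"dr":[-0.006,0.006,0.36],"gripper":85},{"slide":[-138,397,2],"dr":[-0.006,0.006,0.36],"gripper":85},{"slide":[-138,397,2],"dr":[-0.006,0.006,0.36],"gripper":85},{"slide":[-138,397,2],"dr":[-0.006,0.006,0.36],"gripper":85}]'
python3 -c "
from h import *
plan([(.4218,.365,.15,71.7)])"
```

```text
time: 11.2
ee_pos: [0.4674, 0.0859, 0.1959]
tcp_rot: [0.074, 0.997, 0.003, -0.004]
wrist_force: [0.6, 0.3, 0.9]
finger_gap: 0.0851
gripper_force: 0.0
t 11.2 pos [0.4674 0.0859 0.1959] yaw_y 81.45 down [-0.0067  0.0065 -1.    ] gap 0.08509895037102683 F [0.6 0.3 0.9]
[ 86.2 269.   48. ] [ 0.0047 -0.008   0.1703]
```

```bash
python3 -c "
from h import *
d=save('wrist','w6.png'); im=cv2.imread('pics/w6.png'); h=cv2.cvtColor(im,cv2.COLOR_BGR2HSV); m=cv2.inRange(h,(105,150,60),(125,255,255)); n,l,s,ce=cv2.connectedComponentsWithStats(m)
c,sn=np.cos(YAW),np.sin(YAW)
for i in range(1,n):
    if s[i,4]>30:
        q=fish(d,*ce[i],.018)[:2]-BED; print(s[i],(np.array([c*q[0]+sn*q[1],-sn*q[0]+c*q[1]])*1000).round(0))
g=np.digitize(h[:,:,2],[60,90,110,130,150,170,190,210])
i=max((i for i in range(1,n) if s[i,4]<2500 and s[i,4]>500),key=lambda i:-ce[i][1]); x,y,w,hh,_=s[i]
for r,k in zip(g[y:y+hh:2,x:x+w],m[y:y+hh:2,x:x+w]): print(''.join(str(a) if b else '.' for a,b in zip(r,k)))
"
```

```text
[ 469   61   59  130 4972] [-162.  342.]
[  67  207   33   98 1200] [  -0. -153.]
[314 214  22  43 676] [-36. 132.]
[315 254  34  55 968] [ 19. 141.]
[334 280  34  21 633] [ 34. 166.]
......212222222222....
...33333333333344444..
..3333333333333445544.
..3333333333334455555.
..5555444443344555665.
..5666666666665566666.
..65666666666555667765
..55666666666555667765
..5666666666665666666.
.55566666666655566666.
.56666666666555556665.
.55666666666555555554.
.56566666666655443....
.5566666656655........
.5655666666555........
.5665566665554........
.5666556666554........
.555556666655.........
.555666666554.........
.55566566655..........
.5666666665........222
........44.....1222222
```

```bash

python3 -m handwheel '[{"slide":[86,269,0],"dr":[0.005,-0.008,0.17],"gripper":85},{"slide":[86,269,10],"dr":[0.005,-0.008,0.17],"gripper":85},{"slide":[86,269,20],"dr":[0.005,-0.008,0.17],"gripper":85},{"slide":[86,269,40],"dr":[0.005,-0.008,0.17],"gripper":85},{"slide":[86,269,48],"dr":[0.005,-0.008,0.17],"gripper":85},{"slide":[86,269,48],"dr":[0.005,-0.008,0.17],"gripper":85},{"slide":[86,269,48],"dr":[0.005,-0.008,0.17],"gripper":85},{"slide":[86,269,48],"dr":[0.005,-0.008,0.17],"gripper":85},{"slide":[86,269,48],"dr":[0.005,-0.008,0.17],"gripper":85},{"slide":[86,269,48],"dr":[0.005,-0.008,0.17],"gripper":85}]'
python3 -c "
from h import *
plan([(.4218,.365,.15,71.7)])
d=save('wrist','w7.png'); im=cv2.imread('pics/w7.png'); h=cv2.cvtColor(im,cv2.COLOR_BGR2HSV); m=cv2.inRange(h,(105,150,60),(125,255,255)); n,l,s,ce=cv2.connectedComponentsWithStats(m)
i=1+np.argmax(s[1:,4]); print(s[i])
cn=cv2.findContours((l==i).astype('uint8'),0,1)[0]; cn=max(cn,key=len)
P=np.array([fish(d,u,v,.016)[:2] for u,v in cn[:,0]],'float32'); r=cv2.minAreaRect(P*1000); print(r)
"
```

```text
time: 12.08
ee_pos: [0.4222, 0.3605, 0.1496]
tcp_rot: [0.159, 0.987, -0.001, -0.0]
wrist_force: [-0.3, -0.4, 0.4]
finger_gap: 0.0848
gripper_force: 0.0
t 12.0833 pos [0.4222 0.3605 0.1496] yaw_y 71.69 down [-9.0e-04 -2.2e-03 -1.0e+00] gap 0.08478565990749785 F [-0.3 -0.4  0.4]
[ 1.8  4.2 -0.4] [-0.0024 -0.0001 -0.0002]
[  249   115    71   164 10975]
((422.1768493652344, 368.4173583984375), (59.336063385009766, 148.869140625), 71.5055923461914)
```

```bash

python3 -m handwheel '[{"slide":[2,6,40],"dr":[-0.002,0,0],"gripper":85},{"slide":[2,6,75],"dr":[-0.002,0,0],"gripper":85},{"slide":[2,6,105],"dr":[-0.002,0,0],"gripper":85},{"slide":[2,6,130],"dr":[-0.002,0,0],"gripper":85},{"slide":[2,6,142],"dr":[-0.002,0,0],"gripper":85},{"slide":[2,6,145],"dr":[-0.002,0,0],"gripper":85},{"slide":[2,6,145],"dr":[-0.002,0,0],"gripper":40},{"slide":[2,6,145],"dr":[-0.002,0,0],"gripper":40},{"slide":[2,6,145],"dr":[-0.002,0,0],"gripper":40},{"slide":[2,6,145],"dr":[-0.002,0,0],"gripper":40},{"slide":[2,6,145],"dr":[-0.002,0,0],"gripper":40},{"slide":[2,6,145],"dr":[-0.002,0,0],"gripper":40}]'
python3 -c "
from h import *
plan([(.4218,.365,.18,71.7),(*bedw(-.012,0),.18,81.4)])"
```

```text
time: 13.13
ee_pos: [0.4239, 0.3675, 0.0075]
tcp_rot: [0.16, 0.987, 0.001, 0.001]
wrist_force: [0.6, -5.4, 10.4]
finger_gap: 0.0574
gripper_force: 61.7
t 13.1333 pos [0.4239 0.3675 0.0075] yaw_y 71.62 down [ 0.0032  0.0023 -1.    ] gap 0.057426532998278434 F [ 0.6 -5.4 10.4]
[   0.8   -2.4 -172.5] [ 0.0032  0.0023 -0.0014]
[-207.5 -318.     0. ] [ 0.      0.     -0.1693]
```

```bash

python3 -m handwheel '[{"slide":[0,0,-15],"dr":[0,0,0],"gripper":40},{"slide":[0,0,-40],"dr":[0,0,0],"gripper":40},{"slide":[0,0,-75],"dr":[0,0,0],"gripper":40},{"slide":[0,0,-110],"dr":[0,0,0],"gripper":40},{"slide":[0,0,-145],"dr":[0,0,0],"gripper":40},{"slide":[0,0,-168],"dr":[0,0,0],"gripper":40},{"slide":[0,0,-172],"dr":[0,0,0],"gripper":40},{"slide":[0,0,-172],"dr":[0,0,0],"gripper":40}]'
python3 -c "
from h import *
plan([(*bedw(-.012,0),.18,81.4)])
d=save('wrist','w8.png'); im=cv2.imread('pics/w8.png'); h=cv2.cvtColor(im,cv2.COLOR_BGR2HSV); m=cv2.inRange(h,(105,150,60),(125,255,255)); n,l,s,ce=cv2.connectedComponentsWithStats(m)
i=1+np.argmax(s[1:,4]); x,y,w,hh,a=s[i]; print(s[i])
ss=read_state(); R=Ro.from_quat(ss['tcp_rot'])
for v in (y+2,y+5,y+10,y+40): 
  us=np.where(l[v]==i)[0]; 
  for u in (us[0],us[-1]): print(v,u,(R.inv().apply(fish(d,u,v,ss['ee_pos'][2]+.011)-ss['ee_pos'])*1000).round(1))
"
```

```text
time: 13.8
ee_pos: [0.4237, 0.3678, 0.1801]
tcp_rot: [0.16, 0.987, 0.002, 0.002]
wrist_force: [0.2, 0.0, -3.2]
finger_gap: 0.0574
gripper_force: 65.4
t 13.8 pos [0.4237 0.3678 0.1801] yaw_y 71.62 down [ 0.0052  0.0041 -1.    ] gap 0.057402461971686296 F [ 0.2  0.  -3.2]
[-207.  -321.    -0.9] [ 0.0052  0.0041 -0.1707]
[  203   103   144   249 32374]
105 204 [ 75.7 -28.  -11.2]
105 346 [ 75.8  30.2 -11.1]
108 203 [ 74.5 -28.5 -11.2]
108 346 [ 74.5  30.2 -11.1]
113 203 [ 72.4 -28.5 -11.2]
113 346 [ 72.5  30.2 -11.1]
143 204 [ 59.9 -28.3 -11.2]
143 345 [ 59.9  30.  -11. ]
```

```bash

python3 -m handwheel '[{"slide":[-15,-24,0],"dr":[0.005,0.004,-0.03],"gripper":40},{"slide":[-35,-55,0],"dr":[0.005,0.004,-0.06],"gripper":40},{"slide":[-55,-85,0],"dr":[0.005,0.004,-0.09],"gripper":40},{"slide":[-75,-116,0],"dr":[0.005,0.004,-0.12],"gripper":40},{"slide":[-95,-148,0],"dr":[0.005,0.004,-0.14],"gripper":40},{"slide":[-115,-180,0],"dr":[0.005,0.004,-0.16],"gripper":40},{"slide":[-137,-213,0],"dr":[0.005,0.004,-0.171],"gripper":40},{"slide":[-158,-246,0],"dr":[0.005,0.004,-0.171],"gripper":40},{"slide":[-178,-278,0],"dr":[0.005,0.004,-0.171],"gripper":40},{"slide":[-195,-305,0],"dr":[0.005,0.004,-0.171],"gripper":40},{"slide":[-205,-321,0],"dr":[0.005,0.004,-0.171],"gripper":40},{"slide":[-205,-321,0],"dr":[0.005,0.004,-0.171],"gripper":40}]'
python3 -m handwheel '[{"slide":[0,0,0],"dr":[0,0,0],"gripper":40},{"slide":[0,0,0],"dr":[0,0,0],"gripper":40},{"slide":[0,0,0],"dr":[0,0,0],"gripper":40}]'
python3 -c "
from h import *
plan([(*bedw(-.014,0),.086,81.4),(*bedw(.008,0),.086,81.4)])
d=save('wrist','w9.png'); im=cv2.imread('pics/w9.png'); h=cv2.cvtColor(im,cv2.COLOR_BGR2HSV); m=cv2.inRange(h,(105,150,60),(125,255,255)); n,l,s,ce=cv2.connectedComponentsWithStats(m)
i=1+np.argmax(s[1:,4]); print(s[i])
"
```

```text
time: 14.85
ee_pos: [0.516, -0.0056, 0.1755]
tcp_rot: [0.076, 0.997, -0.002, -0.003]
wrist_force: [0.8, 0.5, -2.5]
finger_gap: 0.0573
gripper_force: 65.5
time: 15.1
ee_pos: [0.5153, -0.0014, 0.1764]
tcp_rot: [0.074, 0.997, -0.002, -0.003]
wrist_force: [0.8, -0.2, -1.4]
finger_gap: 0.057
gripper_force: 65.5
t 15.1 pos [ 0.5153 -0.0014  0.1764] yaw_y 81.47 down [-0.0054 -0.0027 -1.    ] gap 0.05702266245594088 F [ 0.8 -0.2 -1.4]
[-2.1  0.1 90.4] [-0.0035 -0.0049  0.0011]
[-22.   0.   0.] [0. 0. 0.]
[  203   103   144   249 32401]
```

View pics/w9.png

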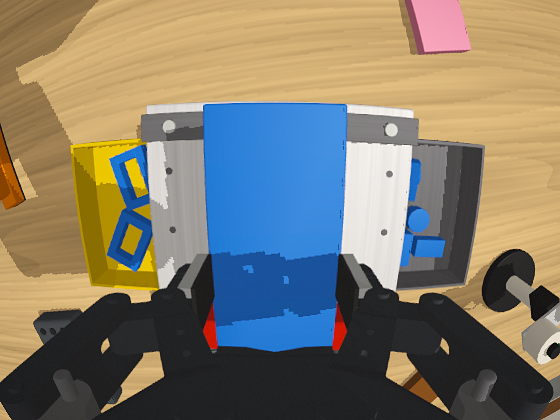

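Blank is held square over the bed, fence visible at (142-418,128), and five offcuts are in the tray. Lowering to just above fence height, then pressing the jaw.

```bash

python3 -m handwheel '[{"slide":[-1,0,25],"dr":[-0.002,-0.003,0],"gripper":40},{"slide":[-1,0,55],"dr":[-0.002,-0.003,0],"gripper":40},{"slide":[-1,0,78],"dr":[-0.002,-0.003,0],"gripper":40},{"slide":[-1,0,90],"dr":[-0.002,-0.003,0],"gripper":40},{"slide":[-1,0,90],"dr":[-0.002,-0.003,0],"gripper":40},{"slide":[-1,0,90],"dr":[-0.002,-0.003,0],"gripper":40}]'
python3 -c "
from h import *
plan([(*bedw(.008,0),.086,81.4)])"
```

```text
time: 15.65
ee_pos: [0.5162, -0.0019, 0.0868]
tcp_rot: [0.074, 0.997, -0.001, -0.001]
wrist_force: [0.6, -0.0, -2.4]
finger_gap: 0.0574
gripper_force: 65.5
t 15.65 pos [ 0.5162 -0.0019  0.0868] yaw_y 81.48 down [-0.0021 -0.0013 -1.    ] gap 0.057366430869195024 F [ 0.6 -0.  -2.4]
[-22.7   0.2   0.7] [-0.0016 -0.0019  0.0014]
```

```bash

python3 -m handwheel '[{"slide":[-4,0,0],"dr":[-0.001,-0.002,0.001],"gripper":40},{"slide":[-8,0,0],"dr":[-0.001,-0.002,0.001],"gripper":40},{"slide":[-12,0,0],"dr":[-0.001,-0.002,0.001],"gripper":40},{"slide":[-16,0,0],"dr":[-0.001,-0.002,0.001],"gripper":40},{"slide":[-20,0,0],"dr":[-0.001,-0.002,0.001],"gripper":40},{"slide":[-23,0,0],"dr":[-0.001,-0.002,0.001],"gripper":40},{"slide":[-23,0,0],"dr":[-0.001,-0.002,0.001],"gripper":40},{"slide":[-23,0,0],"dr":[-0.001,-0.002,0.001],"gripper":40}]'
python3 -c "
from h import *
plan([(*bedw(.008,0),.0725,81.4)])
d=save('wrist','w10.png'); im=cv2.imread('pics/w10.png'); h=cv2.cvtColor(im,cv2.COLOR_BGR2HSV); m=cv2.inRange(h,(105,150,60),(125,255,255)); n,l,s,ce=cv2.connectedComponentsWithStats(m)
i=1+np.argmax(s[1:,4]); x,y,w,hh,a=s[i]; print(s[i]); c,sn=np.cos(YAW),np.sin(YAW); zz=read_state()['ee_pos'][2]+.009
for u,v in((x+3,y+1),(x+w-4,y+1)):
   q=fish(d,u,v,zz)[:2]-BED; print((np.array([c*q[0]+sn*q[1],-sn*q[0]+c*q[1]])*1000).round(1))
"
```

```text
time: 16.32
ee_pos: [0.5383, -0.0057, 0.0874]
tcp_rot: [0.075, 0.997, -0.0, -0.0]
wrist_force: [-9.1, 5.7, 0.4]
finger_gap: 0.0571
gripper_force: 65.7
t 16.3167 pos [ 0.5383 -0.0057  0.0874] yaw_y 81.35 down [-9.e-04 -3.e-04 -1.e+00] gap 0.05712899847832774 F [-9.1  5.7  0.4]
[-0.3  0.7 14.9] [-0.0004 -0.0008 -0.0009]
[  204   103   143   249 32316]
[-69.  -28.3]
[-68.9  27.6]
```

```bash

python3 -m handwheel '[{"slide":[0,0,4],"dr":[0,0,0],"gripper":40},{"slide":[0,0,8],"dr":[0,0,0],"gripper":40},{"slide":[0,0,11],"dr":[0,0,0],"gripper":40},{"slide":[0,0,13],"dr":[0,0,0],"gripper":40},{"slide":[0,0,14],"dr":[0,0,0],"gripper":40},{"slide":[0,0,14],"dr":[0,0,0],"gripper":40}]'
```

```text
time: 16.87
ee_pos: [0.5386, -0.006, 0.0735]
tcp_rot: [0.075, 0.997, -0.0, -0.0]
wrist_force: [-8.2, 1.3, 0.6]
finger_gap: 0.0575
gripper_force: 65.9
```

```bash

python3 -m handwheel '[{"slide":[0,0,1],"dr":[0,0,0],"gripper":40},{"slide":[0,0,2],"dr":[0,0,0],"gripper":40},{"slide":[0,0,2],"dr":[0,0,0],"gripper":40}]'
python3 -m handwheel '[{"slide":[0,0,1],"dr":[0,0,0],"gripper":40},{"slide":[0,0,1],"dr":[0,0,0],"gripper":40}]'
```

```text
time: 17.12
ee_pos: [0.5388, -0.006, 0.0725]
tcp_rot: [0.075, 0.997, -0.0, 0.0]
wrist_force: [-12.2, 0.2, 21.4]
finger_gap: 0.0568
gripper_force: 68.5
time: 17.28
ee_pos: [0.5388, -0.006, 0.0723]
tcp_rot: [0.076, 0.997, -0.0, 0.0]
wrist_force: [-17.9, 1.5, 41.2]
finger_gap: 0.0572
gripper_force: 70.9
```

```bash

python3 -m handwheel '[{"slide":[0,0,-2],"dr":[0,0,0],"gripper":40},{"slide":[1,0,-2],"dr":[0,0,0],"gripper":40},{"slide":[3,0,-2],"dr":[0,0,0],"gripper":40},{"slide":[5,0,-2],"dr":[0,0,0],"gripper":40},{"slide":[5,0,-2],"dr":[0,0,0],"gripper":40}]'
python3 -m handwheel '[{"slide":[0,0,0],"dr":[0,0,0],"gripper":66},{"slide":[0,0,0],"dr":[0,0,0],"gripper":75},{"slide":[0,0,0],"dr":[0,0,0],"gripper":85},{"slide":[0,0,0],"dr":[0,0,0],"gripper":85},{"slide":[0,0,0],"dr":[0,0,0],"gripper":85},{"slide":[0,0,-15],"dr":[0,0,0],"gripper":85},{"slide":[0,0,-45],"dr":[0,0,0],"gripper":85},{"slide":[0,0,-85],"dr":[0,0,0],"gripper":85},{"slide":[0,0,-110],"dr":[0,0,0],"gripper":85},{"slide":[0,0,-110],"dr":[0,0,0],"gripper":85},{"slide":[0,0,-110],"dr":[0,0,0],"gripper":85}]'
python3 -c "
from h import *
d=save('wrist','w11.png'); im=cv2.imread('pics/w11.png'); h=cv2.cvtColor(im,cv2.COLOR_BGR2HSV)
c,sn=np.cos(YAW),np.sin(YAW); 
def B(u,v,z): q=fish(d,u,v,z)[:2]-BED; return (np.array([c*q[0]+sn*q[1],-sn*q[0]+c*q[1]])*1000)
for nm,lo,hi,z in[('blue',(105,150,60),(125,255,255),.081),('red',(0,190,60),(4,255,255),.099)]:
  m=cv2.inRange(h,lo,hi); n,l,s,ce=cv2.connectedComponentsWithStats(m)
  i=1+np.argmax(s[1:,4]); cn=max(cv2.findContours((l==i).astype('uint8'),0,1)[0],key=len)
  P=np.array([B(u,v,z) for u,v in cn[:,0]],'float32'); print(nm,s[i],cv2.minAreaRect(P),P.min(0),P.max(0))
plan([])
"
```

```text
time: 17.7
ee_pos: [0.5339, -0.0052, 0.0726]
tcp_rot: [0.075, 0.997, -0.0, 0.0]
wrist_force: [-8.1, 1.2, 2.2]
finger_gap: 0.0574
gripper_force: 66.0
time: 18.62
ee_pos: [0.5354, -0.0054, 0.1837]
tcp_rot: [0.075, 0.997, -0.0, 0.003]
wrist_force: [-0.5, -0.7, -0.7]
finger_gap: 0.0853
gripper_force: 0.0
blue [  235   111    80   182 13692] ((0.926666259765625, -0.8742408752441406), (59.46784973144531, 149.21542358398438), 89.85874938964844) [-73.751755 -30.662987] [75.54563  28.980314]
red [ 171  284  209   48 7970] ((82.36892700195312, 0.00698089599609375), (182.20370483398438, 45.06670379638672), 89.4201889038086) [ 59.405067 -91.30475 ] [105.46545  90.88624]
t 18.6667 pos [ 0.5345 -0.0053  0.1824] yaw_y 81.36 down [ 2.6e-03 -9.0e-04 -1.0e+00] gap 0.08506631751938819 F [-0.6  1.1  0.3]
```

```bash
python3 -c "
from h import *
im=load('w11.png')['color']; d=load('w11.png')
c,sn=np.cos(YAW),np.sin(YAW)
for v in range(92,118): print(v,im[v,246],im[v,275],im[v,305],'|',im[v,222],im[v,328])
for u,v in ((275,111),):
  for z in(.075,.081): q=fish(d,u,v,z)[:2]-BED; print(c*q[0]+sn*q[1])
"
```

```text
92 [114 111 110] [129 126 125] [117 114 114] | [113 112 109] [119 117 117]
93 [114 109 111] [174 174 168] [116 114 114] | [110 109 109] [116 114 115]
94 [112 109 110] [200 200 193] [117 115 114] | [108 108 107] [117 115 115]
95 [110 109 109] [202 203 196] [113 112 113] | [109 107 106] [117 116 115]
96 [112 109 110] [201 202 194] [114 111 111] | [108 106 106] [116 114 114]
97 [111 110 109] [202 203 194] [115 114 114] | [110 107 108] [116 113 114]
98 [113 111 109] [203 204 195] [117 114 115] | [110 107 108] [116 114 114]
99 [112 111 111] [181 181 172] [118 116 116] | [109 108 107] [118 117 114]
100 [113 111 111] [126 125 119] [117 115 115] | [108 107 106] [118 116 117]
101 [113 111 112] [62 61 62] [117 115 115] | [111 109 108] [117 116 117]
102 [110 109 109] [60 59 59] [117 115 115] | [110 108 107] [118 116 117]
103 [110 108 108] [102 101 100] [116 113 114] | [108 107 106] [119 117 116]
104 [112 110 109] [115 112 112] [116 113 114] | [109 107 107] [117 115 115]
105 [113 111 110] [115 113 113] [117 115 115] | [110 109 110] [116 115 115]
106 [110 109 110] [114 112 112] [117 115 115] | [1
[... 194 characters left out ...]
] [115 111 107] [117 114 114] | [111 110 109] [115 112 113]
110 [ 88  86 101] [ 82  89 119] [112 108 109] | [96 94 94] [120 118 118]
111 [ 33  91 171] [ 36 102 187] [ 52  89 154] | [87 84 84] [104 102 101]
112 [ 36 117 205] [ 45 123 208] [ 43 123 209] | [140 136 134] [76 74 74]
113 [ 39 118 204] [ 46 123 207] [ 55 130 210] | [213 209 206] [139 136 133]
114 [ 36 118 203] [ 46 123 206] [ 53 128 209] | [218 213 210] [229 225 221]
115 [ 38 117 202] [ 44 121 206] [ 53 127 209] | [216 211 208] [226 222 219]
116 [ 40 119 203] [ 46 122 206] [ 50 126 208] | [215 211 208] [225 221 217]
117 [ 38 117 203] [ 43 122 206] [ 52 128 209] | [215 211 208] [225 221 217]
-0.07364927431055072
-0.07338048335048833
```

The blank is flush against the fence with no gap, flat, square, and centred. The robot is clear, so I'm handing in.

```bash
python3 -m handwheel '[{"slide":[0,0,0],"dr":[0,0,0],"gripper":85},{"slide":[0,0,0],"dr":[0,0,0],"gripper":85},{"slide":[0,0,0],"dr":[0,0,0],"gripper":85}]'; python3 -c "
from plant import ticket; print(ticket.sign_off())"
```

```text
time: 18.92
ee_pos: [0.5337, -0.0052, 0.181]
tcp_rot: [0.075, 0.997, -0.0, -0.0]
wrist_force: [0.3, -0.4, 0.0]
finger_gap: 0.0849
gripper_force: 0.0
the job is handed in; nothing more can be done
None
```

I handed the job in at about 19 s (no verdict was returned): by my camera checks, all five offcuts are in the scrap tray, the scraper stands upright at its original spot, and the blank lies flat and square against the fence at mid-jaw.

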